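# Set the portioning guide's sprung fence to its middle stop

### The arm

A 6-joint arm with a two-finger parallel gripper is mounted at the origin on the work surface. World frame = base frame: x ahead of the robot, y to its left, z up, the work surface at z = 0. Lengths are in mm, angles in degrees, forces in N, time in s.
With the tool pointing down it reaches from about 375 to 975 mm from the base axis. Payload 3.8 kg.
Tool frame: the origin (TCP) lies at the very end of the fingers, on their centre line; the grasp point (between the pads) lies 19 mm behind it (manip.grip_point_offset is the distance from the TCP to the grasp point, in mm); z points along the fingers, y is the direction in which the jaws open and shut (so a half turn about z gives the same grasp; the last joint's range is limited). The gripper opens to 85 mm and grips with 20 to 120 N. Pads are 22 mm wide; open, the fingers measure 114 mm over their backs; the gripper's body (76 mm by 85 mm) begins 54 mm behind the grasp point. The pads swing forward as they close: fully open they stand 13 mm farther back than shut.
Start: joints at [-67.431, 15.12, 91.902, -0, 72.978, -2.114], TCP at [281.873, -613.324, 231.28] pointing down, gripper open.
Joint ranges: [-150.88, 150.88], [-54.13, 125.18], [17.81, 147.31], [-75.09, 255.09], [0, 152.58], [-146.25, 146.25]. Speed limits (degrees/s): [147.25, 147.25, 180, 180, 180, 180].

### API

Orientations are given as [roll, pitch, yaw] about the fixed x, y, z axes, in that order (R = Rz(yaw) Ry(pitch) Rx(roll)).
In Python, from plant import manip gives the robot as it stands.
- The arm moves only by the tool move_arm, never from a script. Its argument "moves" is one flat list of numbers, 7 for each row, row after row: the shift along the tool's x, y, z in m, then the turn, a rotation vector about the tool's x, y, z in degrees, then the finger opening in m, from 0 to 0.0854. A call has 1 to 20 rows; each row shifts and turns the pose as measured when the row begins, along the tool's axes as they then stand; what a row does not reach is not made up. A row lasts 1/12 s, in which the tool goes at most 41.7 mm and 7.16 degrees, less where a joint would pass 70% of its speed; a pose out of reach is approached as far as the arm can. A call with a gripper value outside its range is refused whole. The fingers move at their own pace and stop on an object; "force" is the grip in N (left out, the last holds). Time passes only in rows, so rows that do not move let the fingers close. It gives the time, the measured TCP pose, the force and the opening at its end, in the units of the state.
- manip.get_state(): the state, without advancing time (a new reading comes with each control period).
- manip.grab_frame(name): name is "side" or "top" or "wrist"; returns the picture (420x560x3 uint8, red, green, blue); there is no depth.
- manip.camera_model(name): a dict with "mtx" (3x3 intrinsics, pixels), "rvec" (rotation vector, rad) and "tvec" (3), from world to camera coordinates, as OpenCV has them; the wrist camera has in their place "mount" (4x4, takes a point from camera to tool coordinates, whose origin is the TCP and whose axes are the flange's). Camera axes: x right, y down, z forward; pixel columns grow to the right and rows downward; lengths in mm; the calibration is good to about 2 mm. The wrist camera is an equidistant fisheye: a pixel r from the principal point sees the ray r / f radians off the axis. A picture is of the moment at which its call begins: read the wrist's pose just before it. camera_model takes no time and is no camera call.
- manip.hand_in(): hands the job in, once; it reports no verdict.
Trained networks look in the newest picture that a camera, given by its name, has taken for a name from the list of things; names that differ only in an ending like _2 or _b are one class to them, and where a whole thing is asked for, a point or a joint stands for the part that bears it (a point fixed in the world has none). Each returns a list of dicts, best first, with "p" (0 to 1); they miss things now and then, are a little off and sometimes report something else, mostly with a low value. They report only what shows in the picture. A call takes as long as a camera call.
- manip.spot_in(camera, query): "at" ([column, row] in pixels, amid what is visible of it).
- manip.masks_of(camera, query): "region" (420x560 bool, what is visible of it) and "at" ([column, row] in pixels, amid what is visible of it).
The state is a dict: "time_s": time; "joint_positions": joint angles; "qvel": joint speeds; "tau": joint torques, N m; "ee_pos": TCP position; "eef_rot": TCP orientation; "wrist_force": force on the tool from outside, world axes, zero at the start; "wrist_torque": the same for the moment, N m; "gripper_width": finger opening in mm.
Only numpy, scipy, OpenCV 4.12 (cv2) and the standard library are available. Lean on these libraries where they do the work, as an engineer would, in place of code of your own. Each camera call takes 0.05 s, during which the arm holds its last target. There are 200 camera calls.

### The job

On the wider of the two portioning guides, push the sprung fence away from you with the fingertips, past the first tooth but not as far as the second, then let it go so that it springs back and latches on its stop pin at the middle position. Push it gently and do not grip it; leave the narrower guide's fence at home and everything else on the counter where it stands.

Things in the scene. Friction and masses are not known exactly. Their poses are not given: they have to be found in the camera images.
- wide_guide: Wide portioning guide; white plastic board 280 x 130 x 12 mm fixed to the counter, edge rails 22 mm high, and near its far end a dark steel bridge (58 mm high) with a stop pin over a two-toothed bar. Origin: centre of the underside. x: along the board, the way its fence is pushed (away from the robot, turned up to 0.3 rad); z: up
- wide_fence (a joint): push of the wide fence along +x, m: 0 home, 0.090 hard stop. A spring returns it (4 N at home, 8.5 N at the stop, damped 25 N per m/s; teeth add 2 N). Its first tooth passes under the pin at 0.045, the second at 0.073. Let go between these, it returns and latches on the pin at 0.045 (middle); past 0.073 it latches at 0.073 (far) and cannot be brought back
- wide_face (a point): centre of the wide fence's push face: an upright aluminium plate 100 mm wide (y), 8 mm thick (x), 14 to 70 mm above the counter. The point is 42 mm above the counter on the face that looks to -x; it rides with the fence, axes as the guide's. The board before it (61 mm at home) is bare, top 12 mm above the counter
- wide_pin (a joint): height of the wide guide's stop pin above its lowest place, m: 0 dropped, 0.010 on top of a tooth. Pin 8 mm across with an 18 mm knob above the bridge, top 71 mm above the counter when dropped, 154 mm beyond the push face at home
- narrow_guide: Narrow portioning guide; white plastic board 280 x 80 x 12 mm fixed to the counter, edge rails 22 mm high, and near its far end a dark steel bridge (58 mm high) with a stop pin over a two-toothed bar. Origin: centre of the underside. x: along the board, the way its fence is pushed (away from the robot, turned up to 0.3 rad); z: up
- narrow_fence (a joint): push of the narrow fence along +x, m: 0 home, 0.090 hard stop. A spring returns it (4 N at home, 8.5 N at the stop, damped 25 N per m/s; teeth add 2 N). Its first tooth passes under the pin at 0.045, the second at 0.073. Let go between these, it returns and latches on the pin at 0.045 (middle); past 0.073 it latches at 0.073 (far) and cannot be brought back
- narrow_face (a point): centre of the narrow fence's push face: an upright aluminium plate 50 mm wide (y), 8 mm thick (x), 14 to 70 mm above the counter. The point is 42 mm above the counter on the face that looks to -x; it rides with the fence, axes as the guide's. The board before it (61 mm at home) is bare, top 12 mm above the counter
- narrow_pin (a joint): height of the narrow guide's stop pin above its lowest place, m: 0 dropped, 0.010 on top of a tooth. Pin 8 mm across with an 18 mm knob above the bridge, top 71 mm above the counter when dropped, 154 mm beyond the push face at home
- shaker: steel table shaker, 44 mm across, 84 mm tall, standing; origin at the centre of its underside; stays where it is
- ramekin: small white ceramic bowl, 64 mm across, 42 mm tall; origin at the centre of its underside; stays where it is
- jar: glass jar with a steel lid, 56 mm across, 85 mm tall; origin at the centre of its underside; stays where it is
- sauce_bottle: white plastic bottle, 60 mm across, 190 mm tall; origin at the centre of its underside; stays where it is
- mug: white ceramic mug, 80 mm across, 92 mm tall; origin at the centre of its underside; stays where it is
- turner: kitchen turner lying flat, 260 mm long, black handle; origin at the middle of its length on the underside; stays where it is
- oil_bottle: green glass bottle, 68 mm across, 200 mm tall; origin at the centre of its underside; stays where it is

How it is judged:
By the outcome, as a careful person would: the job done as asked, in the order asked, and still so for the second after the job is handed in, with the robot touching nothing.
It also fails if it takes over 40 s, if anything falls off the work surface, if the arm or the gripper's body presses on something with over 40 N, if the wrist force passes 120 N, or if a joint passes its speed limit or range.

## Working session

There is one attempt and no reset: what is moved stays moved. The work goes in short steps, Python scripts to look and compute and a tool call to move; the robot and the scene stay as the last step left them, time stands still between calls to the robot, and variables do not carry over. Pictures are saved under pics/ and viewed, about 8 in all and at most 12, crops included, and the job is handed in when it is done.

Besides the shell and the picture viewer there is one more tool, called after "Emit:" in YAML: its name, and indented under it one key for each argument. move_arm: Moves the arm, as the interface text tells. Its arguments: {"type":"object","properties":{"moves":{"type":"array"},"force":{"type":"number"}},"required":["moves"]}

```bash
mkdir -p pics; ls
python3 - <<'E'
from plant import manip
import cv2,numpy as np
for n in ("side","top"):
    im=manip.grab_frame(n); cv2.imwrite(f"pics/{n}0.png",im[:,:,::-1])
    for q in ("wide_guide","narrow_guide","wide_face","narrow_face","wide_pin"):
        print(n,q,[(np.round(d["at"]).tolist(),round(d["p"],2)) for d in manip.spot_in(n,q)][:3])
print(manip.get_state())
E
```

```text
pics
side wide_guide [([291.0, 182.0], 0.85), ([288.0, 119.0], 0.46)]
side narrow_guide [([260.0, 286.0], 0.82)]
side wide_face [([307.0, 177.0], 0.71), ([289.0, 118.0], 0.23)]
side narrow_face [([279.0, 283.0], 0.91)]
side wide_pin []
top wide_guide [([342.0, 197.0], 0.63)]
top narrow_guide [([202.0, 208.0], 0.6)]
top wide_face [([344.0, 219.0], 0.66), ([118.0, 219.0], 0.5)]
top narrow_face [([205.0, 222.0], 0.65)]
top wide_pin [([339.0, 167.0], 0.61)]
{'time_s': 0.6, 'joint_positions': array([-6.74313102e+01,  1.51198995e+01,  9.18993522e+01,  5.26040201e-05,
        7.29776174e+01, -2.11345895e+00]), 'qvel': array([-0.00202335,  0.03467708, -0.00396594, -0.07103213, -0.00133449,
        0.07284823]), 'tau': array([-1.07585274e-03, -5.14643776e+01, -3.67458093e+01, -7.84140070e-05,
        1.34711427e-03, -2.72182170e-06]), 'ee_pos': array([ 281.88461031, -613.34880396,  231.31416075]), 'eef_rot': array([1.79996869e+02, 6.51939223e-05, 2.46821334e+01]), 'wrist_force': array([-0.09201054,  0.00190615,  0.24415731]), 'wrist_torque': array([-0.0230761 ,  0.03879981,  0.00939961]), 'gripper_width': 85.32198142585219}
```

View pics/top0.png

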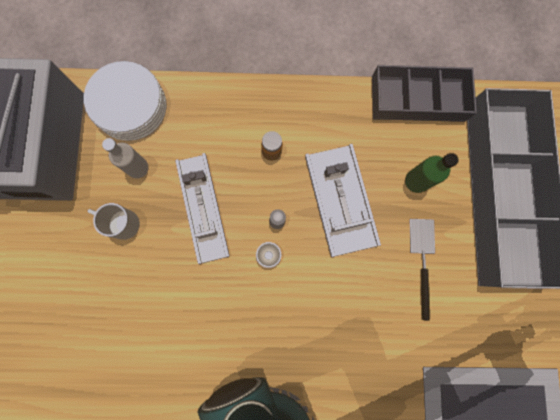

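View pics/side0.png

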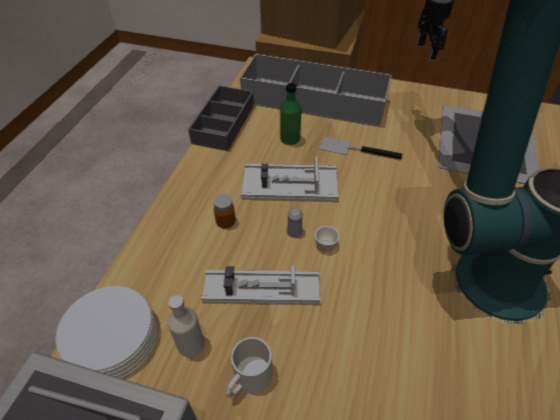

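Top picture: the wide guide is at about (342,200), with its fence plate near (350,222) and its bridge at (337,170). The narrow guide is at (202,208). The shaker, ramekin, turner and oil bottle stand clear of the lane in front of the wide fence.

```bash
cat > h.py <<'E'
import numpy as np, cv2
from plant import manip
from scipy.spatial.transform import Rotation as Ro
def back(cam,px,z):
    m=manip.camera_model(cam);R=cv2.Rodrigues(np.array(m["rvec"],float))[0];t=np.array(m["tvec"],float).ravel()
    d=R.T@np.linalg.inv(m["mtx"])@np.array([px[0],px[1],1.]);o=-R.T@t
    return o+d*(z-o[2])/d[2]
def proj(cam,P):
    m=manip.camera_model(cam)
    return cv2.projectPoints(np.array(P,float).reshape(-1,1,3),np.array(m["rvec"],float),np.array(m["tvec"],float),np.array(m["mtx"],float),None)[0].reshape(-1,2)
E
python3 - <<'E'
from h import *
for n in ("top","side"):
    im=manip.grab_frame(n)
    d=manip.masks_of(n,"wide_guide")[0]; mk=d["region"].astype(np.uint8)
    c=max(cv2.findContours(mk,0,1)[0],key=cv2.contourArea)
    q=cv2.boxPoints(cv2.minAreaRect(c)) if n=="top" else cv2.approxPolyDP(cv2.convexHull(c),6,True)[:,0]
    P=np.array([back(n,p,18) for p in q]);print(n,d["p"],q.tolist());print(P.round(0).tolist(),P.mean(0).round(1))
    if n=="top":
        a=P[:,:2];e=np.diff(np.vstack([a,a[:1]]),axis=0);L=np.hypot(*e.T);print(L.round(0))
        v=e[L.argmax()];v=v*np.sign(v[0]);yaw=np.arctan2(v[1],v[0]);C=a.mean(0);print("yaw",np.degrees(yaw),C)
        big=cv2.resize(im[135:265,290:395],None,fx=5,fy=5,interpolation=cv2.INTER_CUBIC)[:,:,::-1].copy()
        cv2.imwrite("pics/topc.png",big[:600])
E
```

```text
top 0.96 [[304.4117431640625, 154.64707946777344], [354.5294189453125, 142.11766052246094], [380.11767578125, 244.47059631347656], [330.0, 257.0]]
[[707.0, -80.0, 18.0], [746.0, -215.0, 18.0], [471.0, -277.0, 18.0], [437.0, -147.0, 18.0]] [ 590.3 -179.6   18. ]
[140. 281. 134. 279.]
yaw 12.678646779990558 [ 590.32757273 -179.62211099]
side 0.76 [[335, 166], [336, 201], [239, 195], [244, 164], [316, 157]]
[[472.0, -275.0, 18.0], [440.0, -133.0, 18.0], [710.0, -78.0, 18.0], [740.0, -205.0, 18.0], [537.0, -298.0, 18.0]] [ 579.8 -197.7   18. ]
```

View pics/topc.png

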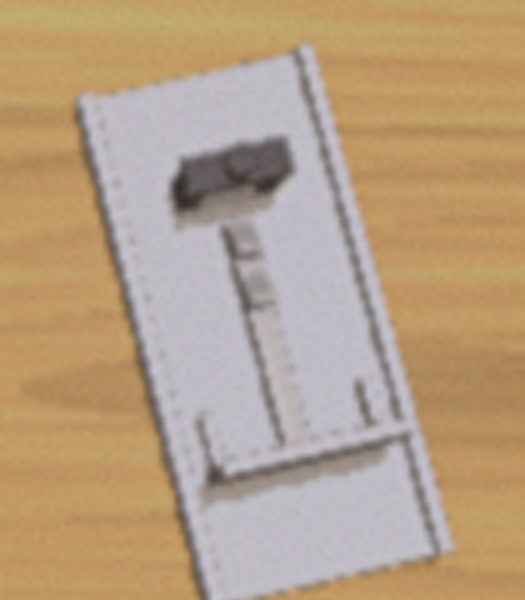

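Run:
```python
from h import *
q=np.array([(85,100),(305,50),(447,548),(210,600)])/5+[290,135]
P=np.array([back("top",p,20) for p in q])[:,:2];print(P.round(0).tolist())
C=P.mean(0);v=P[0]+P[1]-P[2]-P[3];yaw=np.arctan2(v[1],v[0]);print(C,np.degrees(yaw),np.hypot(*v)/2)
u=np.array([np.cos(yaw),np.sin(yaw)])
e=np.array([back("top",np.array(p)/5+[290,135],70) for p in [(222,470),(410,425)]])[:,:2]
print("plate edge",e,"len",np.hypot(*(e[1]-e[0])),"mid local",(e.mean(0)-C)@u, (e.mean(0)-C)@[-u[1],u[0]])
F=C-79*u;S=C-(79+11+25)*u;print("face",F,"start",S)
s=manip.get_state();R=Ro.from_euler("xyz",s["eef_rot"],degrees=True).as_matrix();print("shift tool",R.T@(np.r_[S,150]-s["ee_pos"]))
```

```text
[[706.0, -87.0], [737.0, -205.0], [471.0, -274.0], [442.0, -152.0]]
[ 588.83488281 -179.36466903] 14.240387033801179 273.29058859887823
plate edge [[ 502.88544446 -149.58232178]
 [ 527.07162763 -242.82471587]] len 96.32816572537408 mid local -75.72910336808144 1.8465436216506073
face [ 512.2623794  -198.79793228] start [ 477.36858037 -207.65359654]
shift tool [ 347.04626095 -286.97930884   81.3060547 ]
```

Emit:
move_arm:
  moves: [0.029, -0.024, 0.005, 0, 0, 0, 0, 0.029, -0.024, 0.005, 0, 0, 0, 0, 0.029, -0.024, 0.005, 0, 0, 0, 0, 0.029, -0.024, 0.005, 0, 0, 0, 0, 0.029, -0.024, 0.005, 0, 0, 0, 0, 0.029, -0.024, 0.005, 0, 0, 0, 0, 0.029, -0.024, 0.005, 0, 0, 0, 0, 0.029, -0.024, 0.005, 0, 0, 0, 0, 0.029, -0.024, 0.005, 0, 0, 0, 0, 0.029, -0.024, 0.005, 0, 0, 0, 0, 0.029, -0.024, 0.005, 0, 0, 0, 0, 0.029, -0.024, 0.005, 0, 0, 0, 0, 0, 0, 0, 0, 0, 5.6, 0, 0, 0, 0, 0, 0, 5.6, 0, 0, 0, 0, 0, 0, 0, 0]

```text
time_s: 2.05
ee_pos: [486.8, -190.8, 169.0]
eef_rot: [179.5, -0.3, 12.9]
wrist_force: [0.4, 0.3, -0.3]
gripper_width: 0.1
```

```bash
cat >> h.py <<'E'
def wray(px,T,z):
    m=manip.camera_model("wrist");K=np.array(m["mtx"],float)
    d=(np.array(px,float)-K[:2,2])/[K[0,0],K[1,1]];r=np.hypot(*d);c=np.r_[d/r*np.sin(r),np.cos(r)]
    M=T@np.array(m["mount"]);o=M[:3,3];w=M[:3,:3]@c
    return o+w*(z-o[2])/w[2]
def wproj(P,T):
    m=manip.camera_model("wrist");K=np.array(m["mtx"],float);M=np.linalg.inv(T@np.array(m["mount"]))
    c=np.array(P)@M[:3,:3].T+M[:3,3];r=np.hypot(c[:,0],c[:,1]);th=np.arctan2(r,c[:,2])
    return c[:,:2]/r[:,None]*th[:,None]*K[0,0]+K[:2,2]
def pose():
    s=manip.get_state();T=np.eye(4);T[:3,:3]=Ro.from_euler("xyz",s["eef_rot"],degrees=True).as_matrix();T[:3,3]=s["ee_pos"];return T
E
python3 - <<'E'
from h import *
T=pose();print(T[:3,3]);im=manip.grab_frame("wrist")[:,:,::-1].copy();np.save("T.npy",T)
y=np.radians(14);u=np.array([np.cos(y),np.sin(y)]);v=np.array([-u[1],u[0]]);C=np.array([588.8,-179.4])
L=[(-140,-65,22),(-140,65,22),(140,65,22),(140,-65,22),(-79,-50,70),(-79,50,70)]
p=wproj([np.r_[C+a*u+b*v,z] for a,b,z in L],T);print(p.round(0).tolist())
cv2.imwrite("pics/w1raw.png",im)
big=cv2.resize(im,(800,600))
for a in p:
    if np.all(np.abs(a)<2000): cv2.drawMarker(big,tuple(int(x) for x in a*800/560),(0,0,255),0,12)
cv2.imwrite("pics/w1.png",big)
E
```

```text
[ 486.83452062 -190.84173321  168.9651925 ]
[[362.0, 234.0], [228.0, 237.0], [219.0, -52.0], [360.0, -52.0], [362.0, 184.0], [233.0, 187.0]]
```

View pics/w1.png

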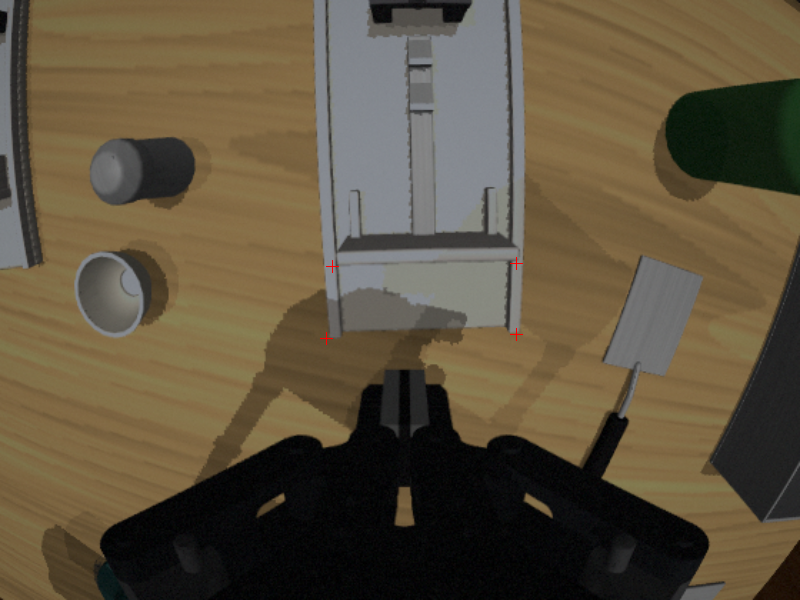

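The markers from my model land on the plate's top edge (333,266)–(520,258) and on the near board corners, to within a few mm. The lane in front of the fence is clear.

Run:
```python
from h import *
T=np.load("T.npy");k=.7
A,B=[wray(np.array(p)*k,T,70) for p in [(334,266),(519,259)]]
N=[wray(np.array(p)*k,T,22) for p in [(335,337),(519,328)]]
Q=[wray(np.array(p)*k,T,22) for p in [(319,60),(520,60)]]
print(A,B,np.hypot(*(A-B)[:2]),np.degrees(np.arctan2(-(A-B)[0],(A-B)[1])))
print(N,np.degrees(np.arctan2((N[1]-N[0])[0],-(N[1]-N[0])[1])),Q)
for n,q in zip(N,Q): print("rail yaw",np.degrees(np.arctan2(*(q-n)[1::-1])))
F=(A+B)/2
for yd in (13,):
  y=np.radians(yd);u=np.array([np.cos(y),np.sin(y)]);v=np.array([-u[1],u[0]])
  d=F[:2]-T[:2,3];print("face mid",F,"rel u,v",d@u,d@v, "tool",T[:3,:3].T@np.r_[d,0])
```

```text
[ 500.72274973 -150.85542405   70.        ] [ 526.83409583 -247.61845955   70.        ] 100.22418587571784 15.101476637148954
[array([ 439.97282857, -155.94125419,   22.        ]), array([ 473.4422925 , -276.70462725,   22.        ])] 15.490666930960108 [array([ 615.19766256, -110.20770245,   22.        ]), array([ 644.63565193, -231.2666255 ,   22.        ])]
rail yaw 14.627831172224667
rail yaw 14.864666242642832
face mid [ 513.77842278 -199.2369418    70.        ] rel u,v 24.364820670673282 -14.241099140768895 tool [24.40022018 14.17814446  0.25073048]
```

Emit:
move_arm:
  moves: [-0.008, 0.008, 0, 0, 0, -2, 0, -0.007, 0.007, 0, 0, 0, 0, 0, 0, 0, 0.03, 0, 0, 0, 0, 0, 0, 0.03, 0, 0, 0, 0, 0, 0, 0.03, 0, 0, 0, 0, 0, 0, 0.02, 0, 0, 0, 0, 0, 0, 0.012, 0, 0, 0, 0, 0, 0, 0, 0, 0, 0, 0]

```text
time_s: 2.77
ee_pos: [478.6, -220.6, 48.2]
eef_rot: [178.9, -0.8, 15.4]
wrist_force: [-0.6, 1.6, -0.8]
gripper_width: -0.1
```

Emit:
move_arm:
  moves: [0, -0.006, 0.006, 1.1, -0.8, 0.5, 0, 0, -0.005, 0.004, 0, 0, 0, 0, 0, 0, 0, 0, 0, 0, 0]

```text
time_s: 3.02
ee_pos: [475.2, -211.7, 38.3]
eef_rot: [-179.9, 0.1, 14.7]
wrist_force: [-0.3, 0.1, -0.5]
gripper_width: 0.1
```

Emit:
move_arm:
  moves: [0.01, 0, 0, 0, 0, 0, 0, 0.008, 0, 0, 0, 0, 0, 0, 0, 0, 0, 0, 0, 0, 0]

```text
time_s: 3.27
ee_pos: [496.0, -207.6, 40.8]
eef_rot: [179.9, -0.1, 14.7]
wrist_force: [0.1, -0.1, 0.1]
gripper_width: 0.5
```

Emit:
move_arm:
  moves: [0.004, 0, 0, 0, 0, 0, 0, 0, 0, 0, 0, 0, 0, 0]

```text
time_s: 3.43
ee_pos: [502.6, -206.7, 42.5]
eef_rot: [179.8, -0.3, 14.8]
wrist_force: [0.4, -0.4, 0.3]
gripper_width: -0.3
```

Emit:
move_arm:
  moves: [0.004, 0, 0, 0, 0, 0, 0, 0, 0, 0, 0, 0, 0, 0]

```text
time_s: 3.6
ee_pos: [505.5, -205.7, 42.5]
eef_rot: [179.8, -0.1, 14.9]
wrist_force: [-2.8, -2.2, 2.3]
gripper_width: -0.2
```

Emit:
move_arm:
  moves: [0.004, 0, 0, 0, 0, 0, 0, 0, 0, 0, 0, 0, 0, 0]

```text
time_s: 3.77
ee_pos: [507.5, -205.0, 42.3]
eef_rot: [179.8, 0.2, 14.9]
wrist_force: [-3.6, -0.9, 2.5]
gripper_width: -0.2
```

Emit:
move_arm:
  moves: [0.006, 0, 0.001, 0, 0, 0, 0, 0.006, 0, 0.001, 0, 0, 0, 0, 0.006, 0, 0.001, 0, 0, 0, 0, 0.006, 0, 0.001, 0, 0, 0, 0, 0.006, 0, 0.001, 0, 0, 0, 0, 0, 0, 0, 0, 0, 0, 0]

```text
time_s: 4.27
ee_pos: [528.0, -199.0, 36.8]
eef_rot: [-180.0, 1.2, 15.0]
wrist_force: [-4.8, -2.4, 3.4]
gripper_width: 0.1
```

Emit:
move_arm:
  moves: [0.006, 0, 0, 0, 1, 0, 0, 0.006, 0, 0, 0, 0, 0, 0, 0.006, 0, 0, 0, 0, 0, 0, 0.005, 0, 0, 0, 0, 0, 0, 0, 0, 0, 0, 0, 0, 0]

```text
time_s: 4.68
ee_pos: [540.3, -195.7, 36.4]
eef_rot: [-179.8, 1.3, 15.1]
wrist_force: [-3.2, -0.4, 2.8]
gripper_width: 0.1
```

Emit:
move_arm:
  moves: [0.006, 0, 0, 0, 0.5, 0, 0, 0.006, 0, 0, 0, 0, 0, 0, 0.004, 0, 0, 0, 0, 0, 0, 0, 0, 0, 0, 0, 0, 0]

```text
time_s: 5.02
ee_pos: [550.2, -192.9, 35.9]
eef_rot: [-179.6, 1.4, 15.1]
wrist_force: [-5.2, -2.1, 4.6]
gripper_width: 0.1
```

Run:
```python
from h import *
s=manip.get_state();print(s["ee_pos"],s["wrist_force"])
im=manip.grab_frame("wrist")[:,:,::-1];cv2.imwrite("pics/w2.png",cv2.resize(im,(800,600)));print(manip.get_state()["wrist_force"])
```

```text
[ 550.19982626 -192.91478956   35.87740105] [-5.1623158  -2.08346268  4.63719222]
[-6.01377808 -2.56648998  5.09434769]
```

View pics/w2.png

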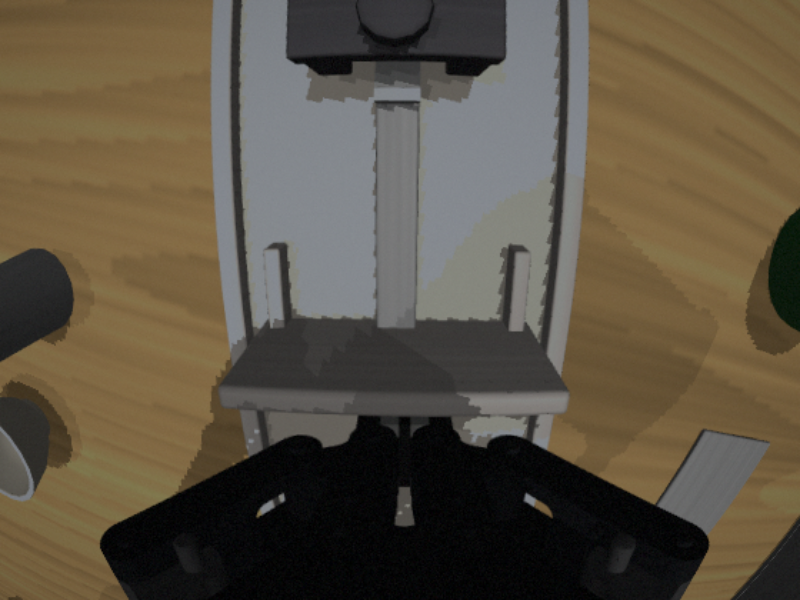

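The fence has been pushed about 48 mm. The first tooth is under the bridge and the second tooth's edge still shows in front of it at (397,97). I aim for about 58 mm.

Emit:
move_arm:
  moves: [0.006, 0, 0, 0, 0.7, 0, 0, 0.006, 0, 0, 0, 0, 0, 0, 0.003, 0, 0, 0, 0, 0, 0, 0, 0, 0, 0, 0, 0, 0]

```text
time_s: 5.4
ee_pos: [556.5, -191.1, 35.6]
eef_rot: [-179.5, 1.5, 15.2]
wrist_force: [-5.3, -2.2, 4.8]
gripper_width: -0.3
```

Emit:
move_arm:
  moves: [0.005, 0, 0, 0, 0.7, 0, 0, 0.002, 0, 0, 0, 0, 0, 0, 0, 0, 0, 0, 0, 0, 0]

```text
time_s: 5.65
ee_pos: [557.4, -190.9, 35.5]
eef_rot: [-179.4, 1.4, 15.2]
wrist_force: [-7.6, -3.2, 5.0]
gripper_width: 0.1
```

Run:
```python
from h import *
T=pose();print(T[:3,3])
im=manip.grab_frame("wrist")[:,:,::-1];cv2.imwrite("pics/w3.png",cv2.resize(im,(800,600)))
m=manip.get_state()["wrist_force"];print(m)
# predicted pixel rows (800x600) of plate top edge for fence travel
y=np.radians(14.9);u=np.array([np.cos(y),np.sin(y),0]);F=np.array([513.8,-199.2,70])
for d in (50,55,60,65): print(d,(wproj([F+d*u],T)[0]/.7).round(0))
```

```text
[ 557.39145988 -190.85752895   35.49604602]
[-11.60310824  -3.58161535   7.41223034]
50 [389. 438.]
55 [389. 424.]
60 [389. 409.]
65 [388. 393.]
```

View pics/w3.png

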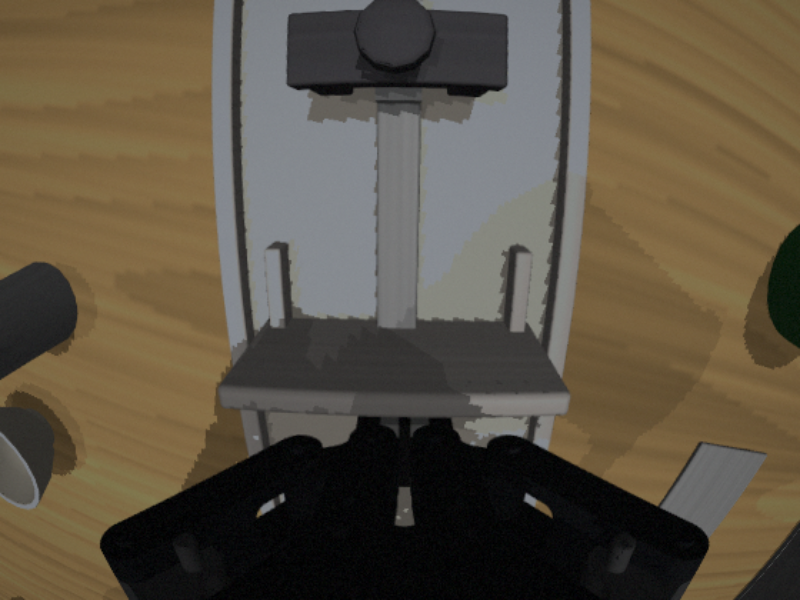

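The plate edge is at row about 413, which is about 58 mm by the model, or about 56 mm by TCP travel. It is past the first tooth and short of the second, so I release it by backing off.

Emit:
move_arm:
  moves: [-0.03, 0, 0, 0, 0, 0, 0, -0.03, 0, 0, 0, 0, 0, 0, -0.015, 0, 0, 0, 0, 0, 0, 0, 0, -0.02, 0, 0, 0, 0, 0, 0, -0.03, 0, 0, 0, 0, 0, 0, -0.03, 0, 0, 0, 0, 0, 0, -0.03, 0, 0, 0, 0, 0, 0, -0.02, 0, 0, 0, 0, 0, 0, 0, 0, 0, 0, 0]

```text
time_s: 6.45
ee_pos: [485.1, -209.8, 169.6]
eef_rot: [-179.2, 1.1, 15.1]
wrist_force: [0.2, -0.5, 1.0]
gripper_width: -0.1
```

Run:
```python
from h import *
T=pose();print(T[:3,3]);im=manip.grab_frame("wrist")[:,:,::-1]
cv2.imwrite("pics/w4.png",cv2.resize(im,(800,600)))
y=np.radians(14.9);u=np.array([np.cos(y),np.sin(y),0]);F=np.array([513.8,-199.2,70])
for d in (0,30,45,73): print(d,(wproj([F+d*u],T)[0]/.7).round(0))
print(manip.get_state()["wrist_force"])
```

```text
[ 485.14771609 -209.81982421  169.55465469]
0 [400. 247.]
30 [400. 190.]
45 [400. 161.]
73 [400. 107.]
[-0.3165814  -0.69056047 -0.30677063]
```

View pics/w4.png

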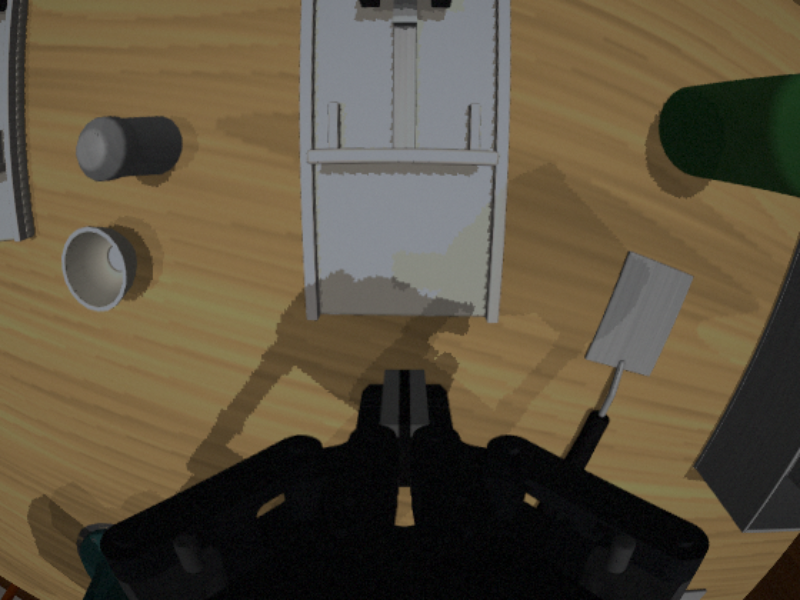

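The fence's front edge now sits at row about 162, against 161 predicted for 45 mm. It has latched at the middle, the robot is clear, and the neighbouring things have not moved.

```bash
python3 -c "
from plant import manip
print(manip.hand_in())"
```

```text
the job is handed in; nothing more can be done
None
```

The wide guide's fence is latched at its middle position, and I handed the job in at about 6.5 s on the robot's clock. I pushed it with closed fingertips to about 56–58 mm, between the two teeth, then backed off so it sprang back.

**Last checks:**
- **Fence position:** the last wrist picture put the front edge at row 162. The model predicts 161 for 45 mm and 107 for the far latch.
- **Robot clear:** the fingers were about 170 mm above the counter, and the wrist force was near zero.
- **Push force:** the highest wrist reading was about 14 N, just before release.
- **Other things:** the shaker, ramekin, turner and oil bottle look unmoved in the wrist picture. The robot never went near the narrow guide, but I took no final overhead picture of it or of the rest of the counter.
- **Disagreement:** the two estimates of how far I pushed differ by about 2–3 mm, well inside the 45–73 mm window.

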